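# Blank the test port and set the bleed valve

### The job

Fit the blue blanking cap into the open round port of the leak-test manifold, skirt down and knob up, with its flange seated all the way on the port rim. Then turn the red valve wheel clockwise until it is fully closed against its stop, and back it off exactly two full turns from there. Finish gripping the black handle on the wheel, so the setting cannot drift (do not let go at the end), and leave the other things on the bench where they are.

Things in the scene. Friction and masses are not known exactly. Their poses are not given: they have to be found in the camera images.
- manifold: Leak-test manifold, bolted down: aluminium plate 90 (x) x 250 (y) x 12 mm, steel port boss at its -y end, brass valve with red handwheel at its +y end, 135 mm apart. Origin: centre of the plate's underside, on the bench; z up, x away from the robot at yaw 0, y from port to valve. A small black mark on the plate lies on the -x side of the valve.
- port (a point): Centre of the port's mouth, level with the rim on which the cap's flange seats, 60 mm above the bench, axis vertical. Round pocket 35 mm in diameter and 28 mm deep in a steel boss 60 mm in outer diameter.
- blank_cap: Loose blue blanking cap, about 80 g, standing skirt down on the bench. Origin: centre of the skirt's underside; z along its axis, skirt to knob. From below: skirt 31 mm in diameter, 12 mm high (foot chamfered to 27 mm, black O-ring), flange 46 mm in diameter from z = 12 to 18 mm, round knob 22 mm in diameter from z = 18 to 42 mm.
- cap_seat (a point): Point on the cap's axis at the underside of the flange (12 mm above the cap's origin); coincides with port when the cap is seated, within 2 mm sideways play.
- valve_axis (a point): Point on the wheel's vertical axis at the height of the rim's centre line, 80 mm above the bench; fixed to the manifold. The red wheel has a rim 50 mm in radius to its centre line and 12 mm thick (top 86 mm above the bench) and 3 spokes; the stem does not rise.
- valve_wheel (a joint): Angle of the red handwheel, rad. 0 = fully closed against a hard stop, handle on the manifold's -x side over the black mark. It grows as the valve opens, counter-clockwise seen from above (6.283 a turn), to a hard stop at 20.42; two turns open = 12.566. It stays where it is left; turning takes about 3 N at the handle.
- spinner: Black upright handle on the wheel's rim, 50 mm from the wheel's axis, 21 mm in diameter and 44 mm tall; it revolves freely about its own vertical axis, so it can be gripped from above and led round in a circle without turning the gripper. Origin: centre of its underside, 88.5 mm above the bench; top at 132.5 mm.
- red_box: Red cardboard box 50 x 75 x 85 mm, a bystander; origin at the centre of its underside.
- screw_jar: Clear jar with a black lid, 62 mm in diameter, 70 mm tall, a bystander; origin at the centre of its underside.
- tape_roll: Roll of cream masking tape lying flat, 104 mm in diameter, 25 mm high, a bystander; origin at the centre of its underside.
Things that resemble listed ones, but are neither listed nor needed, are in the scene too. Several things look just like the blank_cap: the one meant starts nearest to the robot's base.

How it is judged:
On the way, in this order (a step that is already met when the one before it is completed fails the run):
1. the cap sits in the port, skirt down, flange on the rim (horizontal distance between cap_seat and port below 0.0045 m and z of cap_seat in the frame of port between -0.003 and 0.003 m and angle between blank_cap's own z axis and vertical below 0.09 rad), for 0.2 s.
2. the valve is closed against its stop (within 0.1 rad) (value of joint valve_wheel below 0.1 rad), for 0.1 s.
3. the valve is backed off two turns, the handle gripped (value of joint valve_wheel between 12.356 and 12.776 rad and contact force between the fingers and spinner above 2 N), for 0.2 s.
At the end, for the whole second after the job is handed in: The valve stands two turns (12.57 rad, within 0.21 rad) open from its stop and still, the fingers grip the black handle with more than 2 N, and the cap is seated in the port by itself: upright within 0.09 rad, within 4.5 mm of the port's centre and flange within 3 mm of the rim's level (all of step 1 and all of step 3 and velocity of joint valve_wheel between -0.1 and 0.1 rad/s and contact force between the fingers and blank_cap below 0.1 N); the arm keeps its last pose, push and grip.
It fails at once if the red box is moved by more than 30 mm (distance of red_box from where it was at the start of the episode above 0.03 m).
It fails at once if the screw jar is moved by more than 30 mm (distance of screw_jar from where it was at the start of the episode above 0.03 m).
It fails at once if the tape roll is moved by more than 30 mm (distance of tape_roll from where it was at the start of the episode above 0.03 m).
It also fails if it takes over 72 s, if anything falls off the work surface, if the arm or the gripper's body presses on something with over 40 N, if the wrist force passes 120 N, or if a joint passes its speed limit or range.

### The arm

A 7-joint arm with a two-finger parallel gripper is mounted at the origin on the work surface; the furniture and walls round the work are solid. World frame = base frame: x ahead of the robot, y to its left, z up, the work surface at z = 0. Lengths are in m, angles in rad, forces in N, time in s.
With the tool pointing down it reaches from about 0.35 to 0.9 m from the base axis. Payload 8.1 kg.
Tool frame: the origin (TCP) lies midway between the tips of the shut fingers; the grasp point (between the pads) lies 19 mm behind it; z points along the fingers, y is the line along which they close (so a half turn about z gives the same grasp; the last joint's range is limited). The gripper opens to 92 mm and grips with 3 to 60 N. Pads are 19 mm wide; open, the fingers measure 130 mm over their backs; the gripper's body (75 mm by 190 mm) begins 47 mm behind the grasp point.
Start: joints at [1.017, 0.434, 0.025, 1.573, -0.012, 1.134, -0.075], TCP at [0.272, -0.563, 0.227] pointing down, gripper open.
Joint ranges: [-2.62, 2.62], [-0.44, 2.09], [-1.27, 1.32], [0.08, 2.57], [-1.32, 4.46], [0.12, 2], [-2.74, 2.74]. Speed limits (rad/s): [2.22, 2.22, 3.01, 3.01, 3.14, 3.14, 3.14].

### API

Orientations are given as a rotation vector (axis times angle).
In Python, from cell import arm gives the robot as it stands.
- The arm moves only by the tool carry_out, never from a script. Its arguments are lists of equal length, an entry for each row: "claw": the finger opening in cm, from 0 to 9.18; "delta_pos": the shift along the tool's x, y, z in cm, a list of three; "angular": the turn, a rotation vector about the tool's x, y, z in rad, a list of three. In form: {"claw": [claw, ...], "delta_pos": [[dx, dy, dz], ...], "angular": [[ax, ay, az], ...]}. A call has 1 to 20 rows; each row shifts and turns the commanded pose from where the row before left it, along the tool's axes as they then stand; what a row does not reach is not made up. A row lasts 1/10 s, in which the tool goes at most 50 mm and 8.59 degrees, less where a joint would pass 70% of its speed; a pose out of reach is approached as far as the arm can. A call with a gripper value outside its range is refused whole. The fingers move at their own pace and stop on an object; "force" is the grip in N (left out, the last holds). Time passes only in rows, so rows that do not move let the fingers close. It gives the time, the measured TCP pose, the force, the opening and the grip force at its end, in the units of the state.
- arm.observe(): the state, without advancing time (a new reading comes with each control period).
- arm.get_image(name): name is "scene" or "top"; returns a dict with "frame" (420x560x3 uint8, red, green, blue), "mtx" (3x3 intrinsics, pixels), "dist" ([k1, k2, p1, p2, k3] as OpenCV has them; the pictures are not rectified), "T" (4x4, takes a point from camera to world coordinates). Camera axes: x right, y down, z forward; pixel columns grow to the right and rows downward; lengths in m; the calibration is good to about 2 mm. A picture is of the moment at which its call begins. There is no depth.
- arm.sign_off(): hands the job in; it is judged then, once.
Trained networks look in a picture, given as the dict that the camera call returned (one of the last four; its "shot" number tells which), for a name from the list of things; names that differ only in an ending like _2 or _b are one class to them, and where a whole thing is asked for, a point or a joint stands for the part that bears it (a point fixed in the world has none). Each returns a list of dicts, best first, with "conf" (0 to 1); they miss things now and then, are a little off and sometimes report something else, mostly with a low value. They report only what shows in the picture. A call takes as long as a camera call. They do not tell look-alikes from the thing itself.
- arm.look_for(label, picture): "centre" ([column, row] as shares, 0 to 1, of the picture: columns of its width, rows of its height, amid what is visible of it).
- arm.trace(label, picture): "region" (420x560 bool, what is visible of it) and "centre" ([column, row] as shares, 0 to 1, of the picture: columns of its width, rows of its height, amid what is visible of it).
- arm.place_of(label, picture): "centre" ([column, row] as shares, 0 to 1, of the picture: columns of its width, rows of its height: a listed point, or the origin of a listed thing).
The state is a dict: "clock": time; "joints": joint angles; "dq": joint speeds; "joint_efforts": joint torques, N m; "position": TCP position; "ee_rot": TCP orientation; "force": force on the tool from outside, world axes, zero at the start; "ft_torque": the same for the moment, N m; "width": opening from 0.0 (shut) to 1.0 (fully open); "gripper_force": force on a finger pad.
Only numpy, scipy, OpenCV 4.12 (cv2) and the standard library are available. Lean on these libraries where they do the work, as an engineer would, in place of code of your own. Each camera call takes 0.05 s, during which the arm holds its last target. There are 200 camera calls.

## Working session

There is one attempt and no reset: what is moved stays moved. The work goes in short steps, Python scripts to look and compute and a tool call to move; the robot and the scene stay as the last step left them, time stands still between calls to the robot, and variables do not carry over. Pictures are saved under pics/ and viewed, at most 10 in all, crops included, and the job is handed in when it is done.

Besides the shell and the picture viewer there is one more tool, called after "Request:" as name(argument=value, ...) on one line, values as JSON. carry_out: Moves the arm, as the interface text tells. Its arguments: {"type":"object","properties":{"claw":{"type":"array","items":{"type":"number"}},"delta_pos":{"type":"array","items":{"type":"array","items":{"type":"number"}}},"angular":{"type":"array","items":{"type":"array","items":{"type":"number"}}},"force":{"type":"number"}},"required":["claw","delta_pos","angular"]}

```bash
mkdir -p pics; cat > h.py <<'E'
import numpy as np, cv2
from cell import arm
def ray(p,px):
    q=cv2.undistortPoints(np.array([[px]],float),np.array(p["mtx"]),np.array(p["dist"]))[0,0]
    T=np.array(p["T"]); return T[:3,3],T[:3,:3]@np.array([q[0],q[1],1])
def onz(p,c,z):
    o,d=ray(p,[c[0]*560,c[1]*420]); return o+d*(z-o[2])/d[2]
def save(p,n): cv2.imwrite("pics/"+n,p["frame"][:,:,::-1])
E
python3 - <<'E'
from h import *
np.set_printoptions(precision=4,suppress=True)
s=arm.observe();print(s)
Z=dict(manifold=0,port=.06,blank_cap=0,cap_seat=.012,valve_axis=.08,spinner=.0885,red_box=0,screw_jar=0,tape_roll=0)
P={n:arm.get_image(n) for n in("scene","top")}
for n,p in P.items():
    save(p,n+"0.png"); print(n,np.array(p["T"])[:3,3])
    for l,z in Z.items():
        for r in arm.place_of(l,p)[:5]:
            c=np.array(r["centre"]); print(n,l,round(r["conf"],2),(c*[560,420]).round(1),onz(p,c,z)[:2])
E
```

```text
{'clock': 0.0, 'joints': array([ 1.0174,  0.4352,  0.0249,  1.5741, -0.0117,  1.134 , -0.0751]), 'dq': array([ 0.0017,  0.0004,  0.0015,  0.0002,  0.0005,  0.0009, -0.0022]), 'joint_efforts': array([ -0.001 , -66.7857,   0.9845, -31.4457,  -0.0606,   0.0432,
         0.0003]), 'position': array([ 0.2721, -0.5621,  0.226 ]), 'ee_rot': array([-3.0607, -0.7017,  0.0006]), 'force': array([ 0.2959,  0.6829, -0.9167]), 'ft_torque': array([-0.0114, -0.018 ,  0.0207]), 'gripper_force': 0.0, 'width': 0.9988653681230216}
scene [0.0364 0.4021 0.5616]
scene manifold 0.83 [256.6 258. ] [0.5703 0.0404]
scene port 0.89 [277.8 227.2] [ 0.5691 -0.0171]
scene blank_cap 0.67 [388.3 219.3] [ 0.4906 -0.3152]
scene blank_cap 0.64 [345.7 227.1] [ 0.5325 -0.2027]
scene blank_cap 0.51 [383.1 243.2] [ 0.4351 -0.2271]
scene cap_seat 0.78 [385.8 220.6] [ 0.481  -0.2902]
scene cap_seat 0.62 [346.4 224.2] [ 0.5292 -0.1999]
scene cap_seat 0.58 [383.2 239.5] [ 0.4354 -0.2247]
scene valve_axis 0.9 [229.5 245.7] [0.5564 0.1136]
scene valve_axis 0.57 [231.8 218.6] [0.6328 0.0607]
scene spinner 0.69 [210.8 234.3] [0.6007 0.1298]
scene red_box 0.68 [180.9 233.9] [0.7503 0.135 ]
scene screw_jar 0.77 [233.8 219.5] [0.7255 0.002 ]
scene tape_roll 0.59 [150.6 278.9] [0.6482 0.2518]
top [ 0.3839 -0.007   1.0015]
top manifold 0.73 [246.8 224.7] [0.5618 0.0489]
top port 0.75 [278.1 211.2] [ 0.5762 -0.0188]
top port 0.63 [206.3 145. ] [0.7242 0.1256]
top blank_cap 0.86 [362.3 237.9] [ 0.5227 -0.1969]
top blank_cap 0.83 [411.  252.4] [ 0.487  -0.2983]
top cap_seat 0.71 [364.3 238. ] [ 0.5206 -0.1988]
top cap_seat 0.63 [377.5 278. ] [ 0.4359 -0.2195]
top valve_axis 0.97 [214.8 216. ] [0.5677 0.1073]
top spinner 0.52 [205.1 197.9] [0.6034 0.125 ]
top red_box 0.74 [206.2 146.9] [0.7413 0.1343]
top screw_jar 0.61 [265.  151.6] [0.7248 0.0038]
top tape_roll 0.88 [149.9 186.6] [0.6552 0.2583]
```

```bash
python3 - <<'E'
import cv2
a=cv2.imread("pics/top0.png")[100:320,100:460];b=cv2.imread("pics/scene0.png")[150:320,100:460]
cv2.imwrite("pics/c1.png",cv2.resize(a,None,fx=2.2,fy=2.2,interpolation=2));cv2.imwrite("pics/c2.png",cv2.resize(b,None,fx=2.2,fy=2.2,interpolation=2))
E
```

```text
(no output)
```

View pics/c1.png

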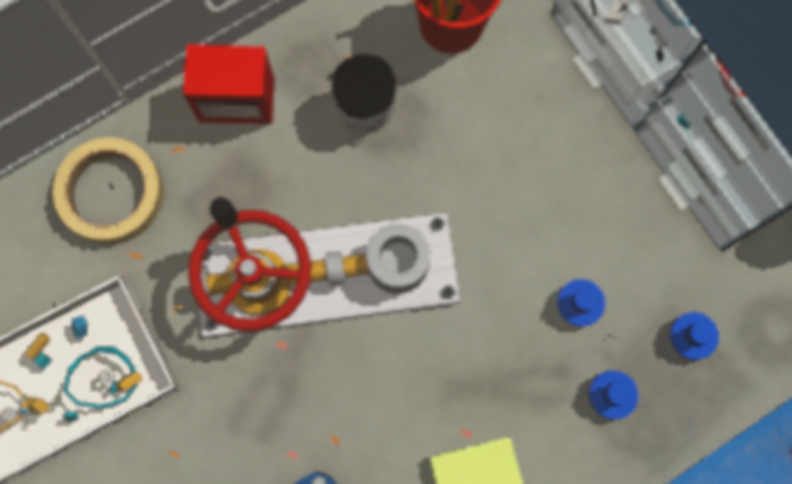

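View pics/c2.png

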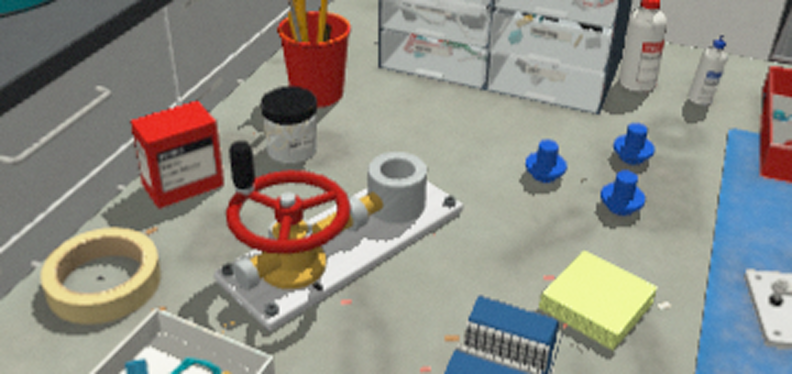

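The target is the cap nearest the base, in the top view at crop (613,395), about (0.435, -0.222). The port is at crop (398,258). The wheel is centred at crop (250,268) with its handle at (222,210). I'll refine these positions by fitting edges in both cameras.

```bash
cat >> h.py <<'E'
from scipy.optimize import minimize
def proj(p,X):
    W=np.linalg.inv(np.array(p["T"])); r,_=cv2.Rodrigues(W[:3,:3])
    return cv2.projectPoints(np.array(X,float),r,W[:3,3],np.array(p["mtx"]),np.array(p["dist"]))[0][:,0]
def grad(p):
    g=cv2.GaussianBlur(p["frame"],(0,0),1.0).astype(np.float32)
    return np.sqrt(sum((cv2.Sobel(g,-1,a,b)**2).sum(2) for a,b in((1,0),(0,1))))
th=np.linspace(0,2*np.pi,120,endpoint=False)
def fit(ps,x0,circ,rng=.008):
    gs=[np.minimum(grad(p),300) for p in ps]
    def f(x):
        s=0
        for p,g in zip(ps,gs):
            for r,z in circ:
                q=proj(p,np.c_[x[0]+r*np.cos(th),x[1]+r*np.sin(th),th*0+z]).astype(np.float32)
                s-=cv2.remap(g,q[:,0],q[:,1],1).mean()
        return s
    G=np.arange(-rng,rng+1e-9,.001)
    b=min(((x0[0]+a,x0[1]+c) for a in G for c in G),key=f)
    r=minimize(f,b,method="Nelder-Mead",options=dict(initial_simplex=[b,[b[0]+.0007,b[1]],[b[0],b[1]+.0007]]))
    return r.x,-r.fun
E
python3 - <<'E'
from h import *
np.set_printoptions(precision=4,suppress=True)
P=[arm.get_image(n) for n in("scene","top")]
for nm,x0,c in(("cap",(.4355,-.2225),[(.023,.018),(.011,.042)]),("port",(.573,-.018),[(.03,.06),(.0175,.06)]),("wheel",(.564,.11),[(.055,.08),(.045,.08)]),("spin",(.602,.126),[(.0105,.1325)])):
    for k,ps in(("s",P[:1]),("t",P[1:]),("st",P)): print(nm,k,*fit(ps,x0,c))
s=arm.observe(); print(s["position"])
E
```

```text
cap s [ 0.4345 -0.2206] 534.9083251953125
cap t [ 0.4338 -0.2209] 313.7959289550781
cap st [ 0.434  -0.2208] 846.3388671875
port s [ 0.5688 -0.0236] 489.16094970703125
port t [ 0.5689 -0.0237] 391.06103515625
port st [ 0.5688 -0.0236] 879.9432983398438
wheel s [0.5559 0.1108] 490.0512390136719
wheel t [0.5552 0.1105] 476.0037841796875
wheel st [0.5554 0.1107] 964.7626342773438
spin s [0.5973 0.1325] 245.23851013183594
spin t [0.5991 0.1273] 223.40785217285156
spin st [0.5999 0.1281] 449.08746337890625
[ 0.2723 -0.5626  0.2268]
```

Request:
carry_out(claw=[5,5,5,5,5,5,5,5,5], delta_pos=[[0,0,0],[0,0,0],[0,0,0],[0,0,0],[0,0,0],[0,0,0],[0,0,0],[0,0,0],[0,0,0]], angular=[[0,0,-0.13],[0,0,-0.13],[0,0,-0.13],[0,0,-0.13],[0,0,-0.13],[0,0,-0.13],[0,0,-0.13],[0,0,-0.13],[0,0,0]])

```text
clock: 2.0
position: [0.2721, -0.5627, 0.2267]
ee_rot: [2.307, 2.133, 0.0]
force: [0.2, 0.2, 0.2]
width: 0.545
gripper_force: 0.0
```

```bash
cat >> h.py <<'E'
from scipy.spatial.transform import Rotation as Ro
def d(target):
    s=arm.observe(); R=Ro.from_rotvec(s["ee_rot"]).as_matrix()
    e=Ro.from_matrix(R.T@Ro.from_rotvec([0,0,0]).as_matrix())
    print("pos",s["position"].round(4),"R",R.round(3).tolist(),"t",s["clock"],"F",s["force"].round(2),"w",round(s["width"]*91.8,1),"g",s["gripper_force"])
    print("tool delta cm",(R.T@(np.array(target)-s["position"])*100).round(2))
E
python3 -c "
from h import *
d([.434,-.2208,.1])"
```

```text
pos [ 0.2721 -0.5627  0.2267] R [[0.078, 0.997, 0.0], [0.997, -0.078, 0.0], [0.0, 0.0, -1.0]] t 2.0 F [0.23 0.18 0.23] w 50.0 g 0.0
tool delta cm [35.35 13.46 12.67]
```

Request:
carry_out(claw=[5,5,5,5,5,5,5,5,5,5,5,5,5,5], delta_pos=[[2.95,1.12,1.05],[2.95,1.12,1.05],[2.95,1.12,1.05],[2.95,1.12,1.05],[2.95,1.12,1.05],[2.95,1.12,1.05],[2.95,1.12,1.05],[2.95,1.12,1.05],[2.95,1.12,1.05],[2.95,1.12,1.05],[2.95,1.12,1.05],[2.95,1.12,1.05],[0,0,0],[0,0,0]], angular=[[0,0,0],[0,0,0],[0,0,0],[0,0,0],[0,0,0],[0,0,0],[0,0,0],[0,0,0],[0,0,0],[0,0,0],[0,0,0],[0,0,0],[0,0,0],[0,0,0]])

```text
clock: 3.4
position: [0.4348, -0.22, 0.1007]
ee_rot: [-2.31, -2.129, 0.0]
force: [-0.2, -0.9, 0.1]
width: 0.542
gripper_force: 0.0
```

```bash
python3 -c "
from h import *
d([.434,-.2208,.023])"
```

```text
pos [ 0.4348 -0.22    0.1007] R [[0.081, 0.997, -0.0], [0.997, -0.081, -0.0], [-0.0, -0.0, -1.0]] t 3.4 F [-0.22 -0.9   0.05] w 49.8 g 0.0
tool delta cm [-0.08 -0.07  7.77]
```

Request:
carry_out(claw=[5,5,5,5,5,5,1.5,1.5,1.5,1.5,1.5,1.5,1.5,1.5], delta_pos=[[-0.08,-0.07,2.0],[0,0,2.0],[0,0,2.0],[0,0,1.25],[0,0,0.5],[0,0,0],[0,0,0],[0,0,0],[0,0,0],[0,0,0],[0,0,0],[0,0,0],[0,0,0],[0,0,0]], angular=[[0,0,0],[0,0,0],[0,0,0],[0,0,0],[0,0,0],[0,0,0],[0,0,0],[0,0,0],[0,0,0],[0,0,0],[0,0,0],[0,0,0],[0,0,0],[0,0,0]], force=25)

```text
clock: 4.8
position: [0.4341, -0.2214, 0.0235]
ee_rot: [2.308, 2.13, 0.0]
force: [-0.0, -0.2, 4.6]
width: 0.221
gripper_force: 25.0
```

```bash
python3 -c "
from h import *
d([.434,-.2208,.14])"
```

```text
pos [ 0.4341 -0.2214  0.0235] R [[0.08, 0.997, 0.001], [0.997, -0.08, -0.0], [-0.0, 0.001, -1.0]] t 4.8 F [-0.03 -0.17  4.58] w 20.3 g 25.000017285346985
tool delta cm [ 5.000e-02 -1.000e-02 -1.165e+01]
```

Request:
carry_out(claw=[1.5,1.5,1.5,1.5,1.5,1.5,1.5,1.5,1.5,1.5,1.5,1.5,1.5,1.5,1.5], delta_pos=[[0,0,-1.0],[0,0,-2.5],[0,0,-2.5],[0,0,-2.5],[0,0,-1.5],[2.6,1.48,0],[2.6,1.48,0],[2.6,1.48,0],[2.6,1.48,0],[2.6,1.48,0],[2.6,1.48,0],[2.6,1.48,0],[2.6,1.48,0],[0,0,0],[0,0,0]], angular=[[0,0,0],[0,0,0],[0,0,0],[0,0,0],[0,0,0],[0,0,0],[0,0,0],[0,0,0],[0,0,0],[0,0,0],[0,0,0],[0,0,0],[0,0,0],[0,0,0],[0,0,0]])

```text
clock: 6.3
position: [0.5682, -0.0227, 0.1233]
ee_rot: [-2.306, -2.132, 0.001]
force: [-0.7, -0.1, -1.0]
width: 0.224
gripper_force: 25.0
```

```bash
python3 -c "
from h import *
d([.5688,-.0236,.0865])
p=arm.get_image('scene');save(p,'s1.png')
s=arm.observe();x=s['position'];h=x[2]-.0235
print(fit([p],x[:2],[(.023,h+.018),(.023,h+.012),(.0155,h+.003)]))
cv2.imwrite('pics/s1c.png',cv2.resize(p['frame'][130:310,180:420,::-1],None,fx=3,fy=3,interpolation=2))"
```

```text
pos [ 0.5682 -0.0227  0.1233] R [[0.078, 0.997, -0.001], [0.997, -0.078, 0.0], [0.0, -0.001, -1.0]] t 6.3 F [-0.73 -0.09 -1.02] w 20.6 g 24.994056522846222
tool delta cm [-0.09  0.07  3.68]
(array([ 0.56573482, -0.02021112]), np.float64(704.5301513671875))
```

View pics/s1c.png

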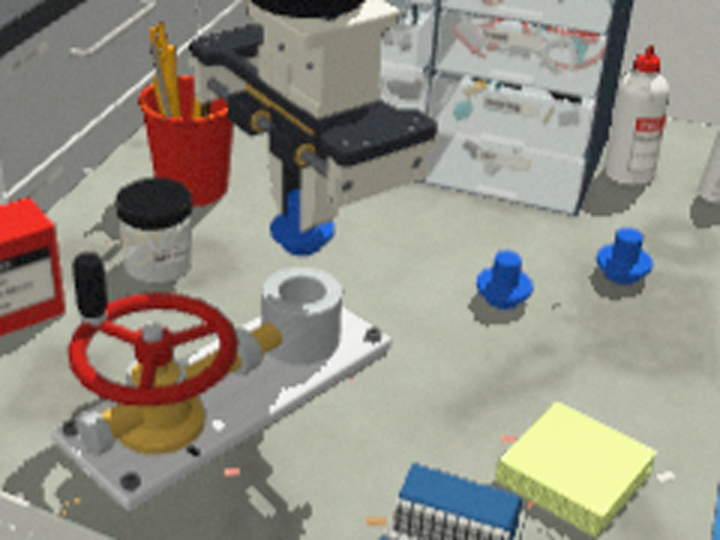

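The cap hangs upright over the port, with its flange at crop (302,233) and the rim at (302,290). Lowering it now.

Request:
carry_out(claw=[1.5,1.5,1.5,1.5,1.5,1.5,1.5], delta_pos=[[-0.09,0.07,1.0],[0,0,1.2],[0,0,1.0],[0,0,0.6],[0,0,0.3],[0,0,0.2],[0,0,0]], angular=[[0,0,0],[0,0,0],[0,0,0],[0,0,0],[0,0,0],[0,0,0],[0,0,0]])

```text
clock: 7.05
position: [0.5691, -0.0243, 0.0801]
ee_rot: [-2.309, -2.131, 0.0]
force: [1.0, 0.6, 0.1]
width: 0.226
gripper_force: 25.0
```

```bash
python3 -c "
from h import *
d([.5688,-.0236,.0715])"
```

```text
pos [ 0.5691 -0.0243  0.0801] R [[0.08, 0.997, -0.0], [0.997, -0.08, 0.0], [-0.0, -0.0, -1.0]] t 7.05 F [0.96 0.56 0.14] w 20.8 g 24.9941548705101
tool delta cm [ 0.07 -0.04  0.86]
```

No force yet, with the skirt already about 3 mm below the rim, so I'll continue down.

Request:
carry_out(claw=[1.5,1.5,1.5,1.5,1.5], delta_pos=[[0.05,-0.03,0.25],[0,0,0.25],[0,0,0.2],[0,0,0.15],[0,0,0]], angular=[[0,0,0],[0,0,0],[0,0,0],[0,0,0],[0,0,0]])

```text
clock: 7.55
position: [0.5688, -0.0238, 0.0717]
ee_rot: [2.308, 2.131, -0.0]
force: [0.8, 1.1, -0.6]
width: 0.223
gripper_force: 25.0
```

```bash
python3 -c "
from h import *
d([.5688,-.0236,.0715])"
```

```text
pos [ 0.5688 -0.0238  0.0717] R [[0.08, 0.997, -0.0], [0.997, -0.08, -0.0], [-0.0, -0.0, -1.0]] t 7.55 F [ 0.78  1.13 -0.6 ] w 20.5 g 24.993686378002167
tool delta cm [ 0.02 -0.    0.02]
```

Request:
carry_out(claw=[1.5,1.5,1.5,1.5], delta_pos=[[0,0,0.1],[0,0,0.1],[0,0,0.05],[0,0,0]], angular=[[0,0,0],[0,0,0],[0,0,0],[0,0,0]])

```text
clock: 7.95
position: [0.569, -0.0238, 0.0713]
ee_rot: [2.308, 2.13, 0.0]
force: [-8.4, -0.2, 23.4]
width: 0.223
gripper_force: 25.0
```

Contact came at the expected height with 23 N upward force, so the cap is seated. Releasing and lifting off.

Request:
carry_out(claw=[1.5,5,5,5,5,5,5,5,5,5,5,5], delta_pos=[[0,0,-0.2],[0,0,0],[0,0,0],[0,0,0],[0,0,0],[0,0,0],[0,0,-1.5],[0,0,-2.5],[0,0,-3],[0,0,-3],[0,0,0],[0,0,0]], angular=[[0,0,0],[0,0,0],[0,0,0],[0,0,0],[0,0,0],[0,0,0],[0,0,0],[0,0,0],[0,0,0],[0,0,0],[0,0,0],[0,0,0]])

```text
clock: 9.15
position: [0.5691, -0.0239, 0.1717]
ee_rot: [2.308, 2.13, 0.001]
force: [0.6, 0.9, -0.1]
width: 0.545
gripper_force: 0.0
```

```bash
python3 -c "
from h import *
d([.602,.1289,.175])
p=arm.get_image('scene')
for z in (.045,.048,.051,.055): print(z,fit([p],[.5688,-.0236],[(.023,z+.018),(.011,z+.042)]))
print(fit([p],[.602,.1289],[(.0105,.1325)],.01))
cv2.imwrite('pics/s2c.png',cv2.resize(p['frame'][130:310,180:420,::-1],None,fx=3,fy=3,interpolation=2))"
```

```text
pos [ 0.5691 -0.0239  0.1717] R [[0.08, 0.997, 0.001], [0.997, -0.08, -0.0], [-0.0, 0.001, -1.0]] t 9.15 F [ 0.58  0.86 -0.08] w 50.0 g 0.0
tool delta cm [15.49  2.05 -0.33]
0.045 (array([ 0.57200872, -0.02495002]), np.float64(558.4618530273438))
0.048 (array([ 0.56836353, -0.0221355 ]), np.float64(560.8363037109375))
0.051 (array([ 0.56503473, -0.01950994]), np.float64(563.164306640625))
0.055 (array([ 0.56078194, -0.01604832]), np.float64(566.0252685546875))
(array([0.60020199, 0.13095903]), np.float64(246.061767578125))
```

View pics/s2c.png

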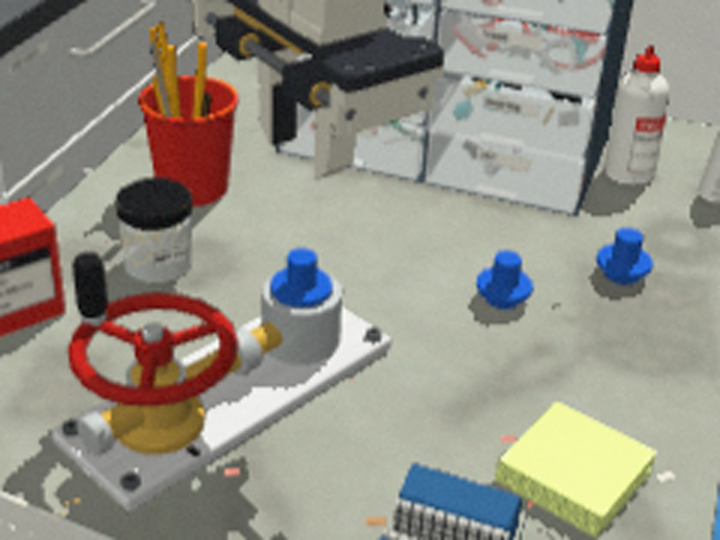

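The cap's flange lies on the rim at crop (302,285), upright. The handle is at crop (90,285). Going to the handle next.

Request:
carry_out(claw=[5,5,5,5,5,5,5,5], delta_pos=[[2.6,0.33,0],[2.6,0.33,0],[2.6,0.33,0],[2.6,0.33,0],[2.6,0.33,0],[2.6,0.33,0],[0,0,0],[0,0,0]], angular=[[0,0,0],[0,0,0],[0,0,0],[0,0,0],[0,0,0],[0,0,0],[0,0,0],[0,0,0]])

```text
clock: 10.0
position: [0.6003, 0.1304, 0.1697]
ee_rot: [-2.306, -2.132, 0.003]
force: [-0.2, -0.6, -0.7]
width: 0.543
gripper_force: 0.0
```

```bash
python3 -c "
from h import *
d([.6012,.1300,.098])"
```

```text
pos [0.6003 0.1304 0.1697] R [[0.079, 0.997, -0.002], [0.997, -0.079, -0.001], [-0.001, -0.002, -1.0]] t 10.0 F [-0.15 -0.56 -0.68] w 49.8 g 0.0
tool delta cm [-0.03  0.11  7.17]
```

Request:
carry_out(claw=[5,5,5,5,5,5,1.5,1.5,1.5,1.5,1.5,1.5,1.5], delta_pos=[[0,0.1,1.5],[0,0,1.8],[0,0,1.8],[0,0,1.3],[0,0,0.75],[0,0,0],[0,0,0],[0,0,0],[0,0,0],[0,0,0],[0,0,0],[0,0,0],[0,0,0]], angular=[[0,0,0],[0,0,0],[0,0,0],[0,0,0],[0,0,0],[0,0,0],[0,0,0],[0,0,0],[0,0,0],[0,0,0],[0,0,0],[0,0,0],[0,0,0]], force=20)

```text
clock: 11.3
position: [0.6029, 0.1302, 0.1003]
ee_rot: [2.308, 2.13, 0.002]
force: [2.7, 0.9, 2.6]
width: 0.224
gripper_force: 20.0
```

```bash
cat >> h.py <<'E'
C=np.array([.5554,.1107]); A0=np.radians(185.7)
def ang():
    s=arm.observe(); v=s["position"][:2]-C
    return np.arctan2(v[1],v[0]),np.hypot(*v)
def rows(da,n,r=.05,a0=None):
    "n rows turning da rad (ccw +) in total, commanded from the ideal circle at the present angle; first row also corrects radius"
    s=arm.observe(); R=Ro.from_rotvec(s["ee_rot"]).as_matrix(); a,rr=ang()
    t=(a if a0 is None else a0)+np.linspace(da/n,da,n)
    X=np.c_[C[0]+r*np.cos(t),C[1]+r*np.sin(t)]; X=np.vstack([s["position"][:2],X])
    D=np.c_[np.diff(X,axis=0),np.zeros(n)]@R*100
    q=D.cumsum(0).round(2); q=np.diff(np.vstack([q[0]*0,q]),axis=0).round(2)
    print("ang rel closed",round((np.degrees(a-A0))%360,1),"r",round(rr,4),"F",s["force"].round(1),"t",round(s["clock"],2),"w",round(s["width"]*91.8,1))
    print("[" +", ".join("[%g, %g, 0]"%(x[0],x[1]) for x in q)+"]")
E
python3 -c "
from h import *
d([.6,.13,.098]); rows(-np.radians(195-30),11)"
```

```text
pos [0.6029 0.1302 0.1003] R [[0.08, 0.997, 0.002], [0.997, -0.08, 0.0], [0.001, 0.002, -1.0]] t 11.3 F [2.68 0.88 2.58] w 20.6 g 20.00008423696272
tool delta cm [-0.05 -0.29  0.23]
ang rel closed 196.6 r 0.0513 F [2.7 0.9 2.6] t 11.3 w 20.6
[[-1.29, 0.32, 0], [-1.3, 0.1, 0], [-1.29, -0.24, 0], [-1.17, -0.57, 0], [-1, -0.84, 0], [-0.73, -1.08, 0], [-0.44, -1.23, 0], [-0.1, -1.3, 0], [0.24, -1.29, 0], [0.56, -1.17, 0], [0.85, -1, 0]]
```

Request:
carry_out(claw=[1.5,1.5,1.5,1.5,1.5,1.5,1.5,1.5,1.5,1.5,1.5,1.5], delta_pos=[[-1.29,0.32,0],[-1.3,0.1,0],[-1.29,-0.24,0],[-1.17,-0.57,0],[-1,-0.84,0],[-0.73,-1.08,0],[-0.44,-1.23,0],[-0.1,-1.3,0],[0.24,-1.29,0],[0.56,-1.17,0],[0.85,-1,0],[0,0,0]], angular=[[0,0,0],[0,0,0],[0,0,0],[0,0,0],[0,0,0],[0,0,0],[0,0,0],[0,0,0],[0,0,0],[0,0,0],[0,0,0],[0,0,0]])

```text
clock: 12.5
position: [0.5151, 0.0832, 0.1003]
ee_rot: [-2.305, -2.134, -0.007]
force: [7.4, 8.3, -2.3]
width: 0.22
gripper_force: 20.0
```

```bash
python3 -c "
from h import *
rows(-np.radians(45),9)"
```

```text
ang rel closed 28.6 r 0.0488 F [ 7.4  8.3 -2.3] t 12.5 w 20.2
[[0.27, -0.35, 0], [0.38, -0.23, 0], [0.39, -0.19, 0], [0.41, -0.16, 0], [0.41, -0.12, 0], [0.43, -0.09, 0], [0.44, -0.05, 0], [0.43, -0.01, 0], [0.44, 0.03, 0]]
```

Request:
carry_out(claw=[1.5,1.5,1.5,1.5,1.5,1.5,1.5], delta_pos=[[0.27,-0.35,0],[0.38,-0.23,0],[0.39,-0.19,0],[0.41,-0.16,0],[0.41,-0.12,0],[0.43,-0.09,0],[0,0,0]], angular=[[0,0,0],[0,0,0],[0,0,0],[0,0,0],[0,0,0],[0,0,0],[0,0,0]])

```text
clock: 13.2
position: [0.5069, 0.1041, 0.1002]
ee_rot: [2.307, 2.129, 0.005]
force: [8.8, 1.8, -2.8]
width: 0.225
gripper_force: 20.0
```

```bash
python3 -c "
from h import *
rows(-np.radians(10),4)"
```

```text
ang rel closed 2.1 r 0.0489 F [ 8.8  1.8 -2.8] t 13.2 w 20.6
[[0.19, -0.15, 0], [0.22, -0.03, 0], [0.21, -0.02, 0], [0.22, -0.02, 0]]
```

Request:
carry_out(claw=[1.5,1.5,1.5,1.5,1.5], delta_pos=[[0.19,-0.1,0],[0.22,-0.03,0],[0.21,-0.02,0],[0.22,-0.02,0],[0,0,0]], angular=[[0,0,0],[0,0,0],[0,0,0],[0,0,0],[0,0,0]])

```text
clock: 13.7
position: [0.5065, 0.1075, 0.1002]
ee_rot: [2.309, 2.122, -0.001]
force: [10.2, -14.4, 2.4]
width: 0.222
gripper_force: 20.0
```

```bash
python3 -c "
from h import *
rows(-np.radians(327),20)"
```

```text
ang rel closed 358.0 r 0.049 F [ 10.2 -14.4   2.4] t 13.7 w 20.4
[[1.41, -0.11, 0], [1.36, 0.39, 0], [1.21, 0.76, 0], [0.93, 1.07, 0], [0.61, 1.29, 0], [0.21, 1.4, 0], [-0.19, 1.41, 0], [-0.58, 1.3, 0], [-0.92, 1.08, 0], [-1.19, 0.78, 0], [-1.36, 0.42, 0], [-1.43, 0.01, 0], [-1.36, -0.39, 0], [-1.21, -0.75, 0], [-0.94, -1.07, 0], [-0.6, -1.29, 0], [-0.22, -1.4, 0], [0.19, -1.41, 0], [0.57, -1.3, 0], [0.92, -1.09, 0]]
```

Tangential force rose to 14 N and motion stalled, which looks like the stop. A further push will confirm it.

Request:
carry_out(claw=[1.5,1.5,1.5,1.5,1.5], delta_pos=[[0.15,0,0],[0.15,0,0],[0.1,0,0],[0,0,0],[0,0,0]], angular=[[0,0,0],[0,0,0],[0,0,0],[0,0,0],[0,0,0]])

```text
clock: 14.2
position: [0.5067, 0.1096, 0.1001]
ee_rot: [2.309, 2.12, -0.004]
force: [11.6, -19.0, 4.3]
width: 0.223
gripper_force: 20.0
```

```bash
python3 -c "
from h import *
rows(np.radians(350),20)"
```

```text
ang rel closed 355.5 r 0.0487 F [ 11.6 -19.    4.3] t 14.2 w 20.4
[[-1.48, 0.26, 0], [-1.29, 0.82, 0], [-0.98, 1.16, 0], [-0.58, 1.41, 0], [-0.14, 1.51, 0], [0.33, 1.49, 0], [0.76, 1.32, 0], [1.11, 1.03, 0], [1.38, 0.64, 0], [1.51, 0.2, 0], [1.5, -0.26, 0], [1.35, -0.7, 0], [1.08, -1.07, 0], [0.7, -1.35, 0], [0.27, -1.5, 0], [-0.2, -1.51, 0], [-0.64, -1.38, 0], [-1.02, -1.12, 0], [-1.32, -0.76, 0], [-1.48, -0.33, 0]]
```

Request:
carry_out(claw=[4.5,4.5,4.5,4.5,4.5,4.5], delta_pos=[[-0.4,0,0],[-0.4,0,0],[0,0,0],[0,0,0],[0,0,0],[0,0,0]], angular=[[0,0,0],[0,0,0],[0,0,0],[0,0,0],[0,0,0],[0,0,0]])

```text
clock: 14.8
position: [0.5036, 0.1088, 0.0996]
ee_rot: [-2.308, -2.131, 0.0]
force: [-0.3, 0.4, 0.2]
width: 0.492
gripper_force: 0.0
```

```bash
python3 -c "
from h import *
d([.5056,.1057,.1])
p=arm.get_image('scene')
print('handle fit',fit([p],[.5056,.1057],[(.0105,.1325)],.01))
m=C+.05*np.array([np.cos(A0),np.sin(A0)]);print('ideal px',proj(p,[[m[0],m[1],.0885],[m[0],m[1],.1325]]))
cv2.imwrite('pics/s3c.png',cv2.resize(p['frame'][130:310,150:390,::-1],None,fx=3,fy=3,interpolation=2))"
```

```text
pos [0.5036 0.1088 0.0996] R [[0.079, 0.997, -0.0], [0.997, -0.079, 0.0], [0.0, -0.0, -1.0]] t 14.8 F [-0.32  0.43  0.23] w 45.2 g 0.0
tool delta cm [-0.29  0.22 -0.04]
handle fit (array([0.50064332, 0.10776931]), np.float64(184.48773193359375))
ideal px [[247.03745041 254.2846727 ]
 [246.2651275  235.83167964]]
```

View pics/s3c.png

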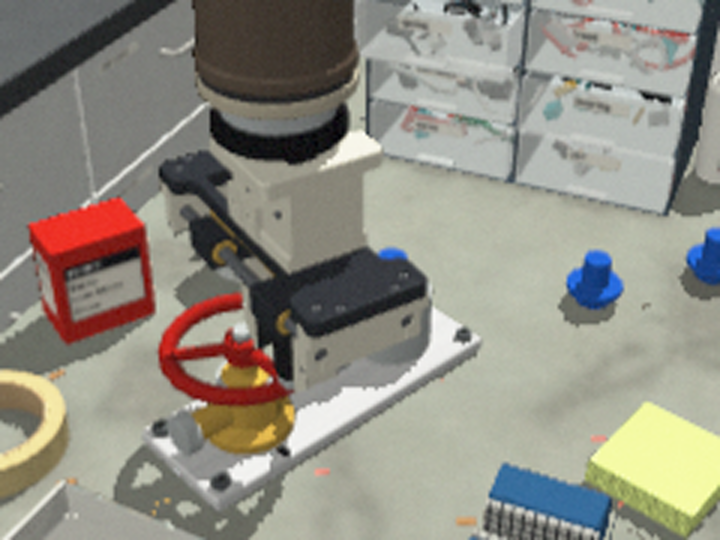

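The handle is hidden between the fingers, but the spoke ends at crop (287,388), above the mark at (283,450). That fits the closed position. I'll regrip centred so the slip doesn't bias the angle.

Request:
carry_out(claw=[4.5,4.5,4.5,1.5,1.5,1.5,1.5,1.5,1.5,1.5], delta_pos=[[-0.29,0.22,0],[0,0,0],[0,0,0],[0,0,0],[0,0,0],[0,0,0],[0,0,0],[0,0,0],[0,0,0],[0,0,0]], angular=[[0,0,0],[0,0,0],[0,0,0],[0,0,0],[0,0,0],[0,0,0],[0,0,0],[0,0,0],[0,0,0],[0,0,0]], force=30)

```text
clock: 15.85
position: [0.5065, 0.1054, 0.0998]
ee_rot: [2.308, 2.13, 0.001]
force: [5.6, 0.4, -2.9]
width: 0.221
gripper_force: 30.0
```

```bash
python3 -c "
from h import *
rows(-np.radians(6),3)"
```

```text
ang rel closed 0.5 r 0.0492 F [ 5.6  0.4 -2.9] t 15.85 w 20.3
[[0.16, -0.11, 0], [0.17, -0.02, 0], [0.17, -0.02, 0]]
```

Request:
carry_out(claw=[1.5,1.5,1.5,1.5], delta_pos=[[0.15,-0.05,0],[0.15,0,0],[0,0,0],[0,0,0]], angular=[[0,0,0],[0,0,0],[0,0,0],[0,0,0]])

```text
clock: 16.25
position: [0.5065, 0.1056, 0.0998]
ee_rot: [2.309, 2.126, -0.002]
force: [6.4, -8.3, -0.8]
width: 0.223
gripper_force: 30.0
```

```bash
python3 -c "
from h import *
rows(np.radians(360),20,a0=A0)"
```

```text
ang rel closed 0.2 r 0.0492 F [ 6.4 -8.3 -0.8] t 16.25 w 20.5
[[-1.47, 0.44, 0], [-1.24, 0.95, 0], [-0.89, 1.29, 0], [-0.45, 1.5, 0], [0.04, 1.56, 0], [0.52, 1.48, 0], [0.95, 1.24, 0], [1.29, 0.89, 0], [1.5, 0.44, 0], [1.56, -0.04, 0], [1.48, -0.52, 0], [1.24, -0.95, 0], [0.89, -1.29, 0], [0.45, -1.49, 0], [-0.04, -1.57, 0], [-0.52, -1.47, 0], [-0.95, -1.25, 0], [-1.29, -0.88, 0], [-1.5, -0.45, 0], [-1.56, 0.04, 0]]
```

Hard stop confirmed: a 3 mm command moved the tool 0.2 mm at 8 N. Backing off the first turn.

Request:
carry_out(claw=[1.5,1.5,1.5,1.5,1.5,1.5,1.5,1.5,1.5,1.5,1.5,1.5,1.5,1.5,1.5,1.5,1.5,1.5,1.5,1.5], delta_pos=[[-1.75,0.5,0],[-1.24,0.95,0],[-0.89,1.29,0],[-0.45,1.5,0],[0.04,1.56,0],[0.52,1.48,0],[0.95,1.24,0],[1.29,0.89,0],[1.5,0.44,0],[1.56,-0.04,0],[1.48,-0.52,0],[1.24,-0.95,0],[0.89,-1.29,0],[0.45,-1.49,0],[-0.04,-1.57,0],[-0.52,-1.47,0],[-0.95,-1.25,0],[-1.29,-0.88,0],[-1.5,-0.45,0],[-1.56,0.04,0]], angular=[[0,0,0],[0,0,0],[0,0,0],[0,0,0],[0,0,0],[0,0,0],[0,0,0],[0,0,0],[0,0,0],[0,0,0],[0,0,0],[0,0,0],[0,0,0],[0,0,0],[0,0,0],[0,0,0],[0,0,0],[0,0,0],[0,0,0],[0,0,0]])

```text
clock: 18.25
position: [0.5062, 0.1063, 0.0999]
ee_rot: [2.307, 2.131, 0.006]
force: [13.8, 5.0, -13.5]
width: 0.224
gripper_force: 30.0
```

```bash
python3 -c "
from h import *
rows(np.radians(360)+A0-ang()[0]-2*np.pi*0,20)
print(np.degrees(ang()[0]-A0))"
```

```text
ang rel closed 359.4 r 0.0493 F [ 13.8   5.  -13.5] t 18.25 w 20.5
[[-2.75, 1.37, 0], [-1.37, 2.77, 0], [0.52, 3.05, 0], [2.22, 2.16, 0], [3.06, 0.44, 0], [2.74, -1.44, 0], [1.36, -2.78, 0], [-0.53, -3.04, 0], [-2.22, -2.16, 0], [-3.07, -0.43, 0], [-2.73, 1.45, 0], [-1.35, 2.78, 0], [0.54, 3.05, 0], [2.22, 2.14, 0], [3.07, 0.43, 0], [2.72, -1.46, 0], [1.35, -2.78, 0], [-0.54, -3.05, 0], [-2.24, -2.14, 0], [-3.06, -0.42, 0]]
-360.5871940152576
```

Request:
carry_out(claw=[1.5,1.5,1.5,1.5,1.5,1.5,1.5,1.5,1.5,1.5,1.5,1.5,1.5,1.5,1.5,1.5,1.5,1.5,1.5,1.5], delta_pos=[[-1.48,0.52,0],[-1.24,0.95,0],[-0.89,1.29,0],[-0.45,1.5,0],[0.04,1.56,0],[0.52,1.48,0],[0.95,1.24,0],[1.29,0.89,0],[1.5,0.44,0],[1.56,-0.04,0],[1.48,-0.52,0],[1.24,-0.95,0],[0.89,-1.29,0],[0.45,-1.49,0],[-0.04,-1.57,0],[-0.52,-1.47,0],[-0.95,-1.25,0],[-1.29,-0.88,0],[-1.5,-0.45,0],[-1.56,0.04,0]], angular=[[0,0,0],[0,0,0],[0,0,0],[0,0,0],[0,0,0],[0,0,0],[0,0,0],[0,0,0],[0,0,0],[0,0,0],[0,0,0],[0,0,0],[0,0,0],[0,0,0],[0,0,0],[0,0,0],[0,0,0],[0,0,0],[0,0,0],[0,0,0]])

```text
clock: 20.25
position: [0.5063, 0.1062, 0.1]
ee_rot: [2.307, 2.13, 0.006]
force: [15.1, 4.8, -13.6]
width: 0.222
gripper_force: 30.0
```

Request:
carry_out(claw=[1.5,1.5,1.5], delta_pos=[[0,0,0],[0,0,0],[0,0,0]], angular=[[0,0,0],[0,0,0],[0,0,0]])

```text
clock: 20.55
position: [0.5064, 0.1051, 0.0998]
ee_rot: [2.308, 2.128, 0.003]
force: [9.1, -1.5, -5.9]
width: 0.22
gripper_force: 30.0
```

```bash
python3 -c "
from h import *
rows(.1,1)
p=arm.get_image('scene')
cv2.imwrite('pics/s4c.png',cv2.resize(p['frame'][130:310,150:390,::-1],None,fx=3,fy=3,interpolation=2))
p=arm.get_image('top')
cv2.imwrite('pics/s5c.png',cv2.resize(p['frame'][100:320,100:460,::-1],None,fx=2.2,fy=2.2,interpolation=2))"
```

```text
ang rel closed 0.8 r 0.0493 F [ 9.1 -1.5 -5.9] t 20.55 w 20.2
[[-0.5, 0.05, 0]]
```

View pics/s4c.png

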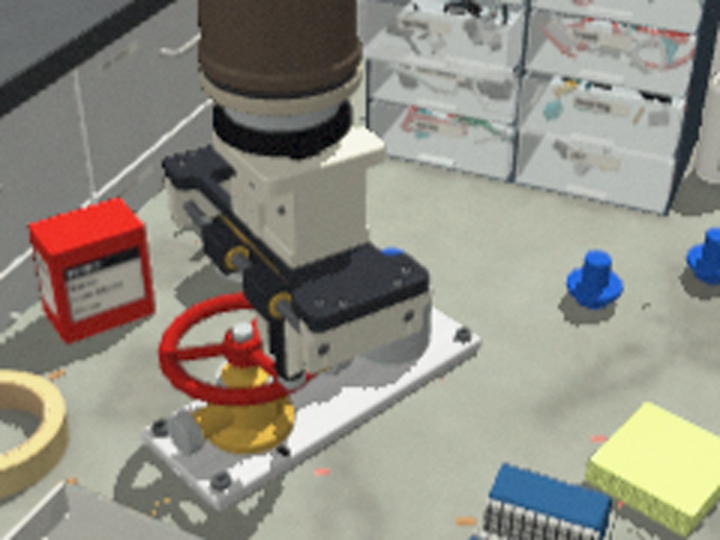

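View pics/s5c.png

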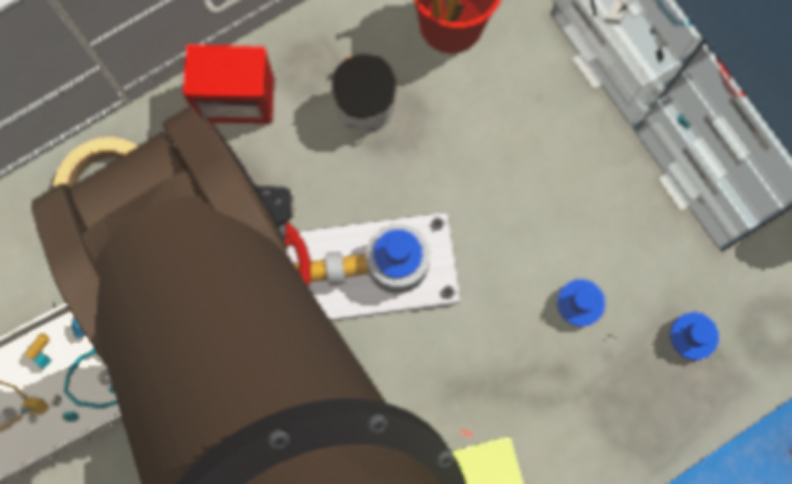

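Both views look right: the wheel spokes match the closed picture (hub at (240,340), spoke to (175,355)) after two full turns. The cap is concentric in the boss at crop (398,253), and the bystanders haven't moved. The handle is gripped at 30 N, so I'm handing in.

```bash
python3 -c "
from h import *
print(arm.observe()['dq'].round(3)); print(arm.sign_off())"
```

```text
[-0.001 -0.     0.    -0.002 -0.001 -0.001  0.   ]
the job is handed in; nothing more can be done
None
```

The job is handed in: the cap is seated in the port, and the valve was closed to its stop and backed off two turns (within about 1° by the tool position). The handle is still gripped at 30 N; the hand-in returned no verdict.

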